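# Find which way the canister cap unlocks and hold it off

## Task

Take the winged cap off the canister in the crate: nobody remembers whether it unlocks clockwise or anticlockwise, so turn it gently one way and, if it soon stops dead, turn it the other way; never force it. Grip the thin plastic lightly, with about 30 N and never over 80 N on a finger. Finish while still holding the cap in the gripper, upright and motionless, lifted straight up about a hand's breadth above the open canister, and leave the other things in the crate alone.

Things in the scene. Friction and masses are not known exactly. Their poses are not given: they have to be found in the camera images.
- canister: White round canister, 86 mm in diameter, fixed to the crate floor; its foot is the origin, z up, its shoulder is 106 mm above the foot, its neck's mouth 130 mm above the foot. Before the start the cap's wing lies along the canister's x axis to within 3 degrees.
- mouth (a point): Centre of the canister's mouth, at the top of the neck; the cap's disc rests on it at the start. Turned the right way, the cap can be lifted straight up once it is 50 to 85 degrees from its start (65 is best), with an end stop at about 95; turning alone does not raise it.
- cap: Loose grey cap, 50 to 85 g, 62 mm wide, seated at the start. Origin: centre of the underside of its 5 mm disc, z up; a skirt hangs 18 mm below. Two lugs inside the skirt run under the neck's collar (2 mm of play), so it cannot lift at the start. One way it stops dead after 5 to 20 degrees; the other way it turns almost freely. Which way is unmarked and differs between starts.
- wing_top (a point): Centre of the top edge of the cap's upright grip wing, 41 mm above the cap's origin. The wing is 50 mm long along the cap's x axis, 14 mm thick along y, and rises from the disc (5 mm) to 41 mm above the origin: pinch its two flat sides from above. A dead stop is felt as a rising moment about the vertical (about 0.8 Nm at 3 degrees past it), or seen as the cap no longer following; 10 degrees past it is too much.
- crate: Fixed translucent open crate 360 x 540 mm, walls 70 mm high, floor 4 mm thick, holding everything; origin at the centre of its underside.
- tub: Fixed white closed tub with a press-button lid, 100 mm in diameter, 156 mm high, 165 mm from the canister (centre to centre) along the canister's y axis; not to be touched. Origin at its foot.
- scoop: Loose black sifting scoop, 220 mm long, 30 mm high; a bystander. Origin under its middle.
- brush: Loose bamboo-handled mini brush, 140 mm long, 18 mm high; a bystander. Origin under its middle.
- dish: Loose pale blue ceramic dish, 90 mm in diameter, 26 mm high; a bystander. Origin at its foot.
Mind the look-alikes: they are no part of the job. Several things have the shape of the cap; the one meant has the colours described above.

How it is judged:
By the outcome, as a careful person would: the job done as asked, in the order asked, and still so for the second after the job is handed in, while the arm keeps its last pose, push and grip.
It also fails if it takes over 42 s, if anything falls off the work surface, if the arm or the gripper's body presses on something with over 40 N, if the wrist force passes 120 N, or if a joint passes its speed limit or range.

## Robot

A 7-joint arm with a two-finger parallel gripper is mounted at the origin on the work surface. World frame = base frame: x ahead of the robot, y to its left, z up, the work surface at z = 0. Lengths are in m, angles in rad, forces in N, time in s.
With the tool pointing down it reaches from about 0.425 to 0.875 m from the base axis. Payload 4.7 kg.
Tool frame: the origin (TCP) lies on the centre line of the jaws, within the pads' length; the fingertips stand ahead of it and the grasp point (between the pads) lies 2 mm behind it (nose_length is the z of the fingertips in the tool frame, in m); z points along the fingers, y is the line along which they close (so a half turn about z gives the same grasp; the last joint's range is limited). The gripper opens to 87 mm and grips with 3 to 60 N. Pads are 19 mm wide; open, the fingers measure 117 mm over their backs; the gripper's body (75 mm by 190 mm) begins 51 mm behind the grasp point.
Start: joints at [1.156, 0.321, -0.07, 1.45, 0.023, 1.371, -0.057], TCP at [0.27, -0.591, 0.24] pointing down, gripper open.
Joint ranges: [-2.86, 2.86], [-0.3, 2.09], [-1.38, 1.24], [0.06, 2.45], [-1.56, 4.7], [0.09, 2.05], [-2.69, 2.69]. Speed limits (rad/s): [2.57, 2.57, 3.14, 3.14, 3.14, 3.14, 3.14].

## Interface

Orientations are given as a rotation vector (axis times angle).
In Python, from bench import * gives the robot as it stands.
- The arm moves only by the tool send_rows, never from a script. Its arguments are lists of equal length, an entry for each row: "xyz": the shift along the tool's x, y, z in mm, a list of three; "dr": the turn, a rotation vector about the tool's x, y, z in rad, a list of three. A call has exactly 10 rows; each row is the pose to reach, as a shift and turn from the pose commanded when the call began, along the tool's axes at that moment; what a row does not reach only later rows make up. A row lasts 1/12 s, in which the tool goes at most 41.7 mm and 7.16 degrees, less where a joint would pass 70% of its speed; a pose out of reach is approached as far as the arm can. A call with a gripper value outside its range is refused whole. "jaw" is the finger opening in mm, from 0 to 87, set as the call begins (left out, the last holds). The fingers move at their own pace and stop on an object; "grip_force" is the grip in N (left out, the last holds). Time passes only in rows, so rows that repeat a pose let the fingers close, or fill a call up. It gives the time, the measured TCP pose, the force, the opening and the grip force at its end, in the units of the state.
- get_state(): the state, without advancing time (a new reading comes with each control period).
- get_image(name): name is "scene" or "top" or "wrist"; returns the picture (400x640x3 uint8, red, green, blue); there is no depth.
- calibration(name): a dict with "vfov" (degrees; the focal length in pixels is half the picture's height over the tangent of half this angle, whatever the lens; pixels are square), "cx", "cy" (the principal point, pixels), "rvec" (rotation vector, rad) and "tvec" (3), from world to camera coordinates, as OpenCV has them; the wrist camera has in their place "hand_eye" (4x4, takes a point from camera to tool coordinates, whose origin is the TCP and whose axes are the flange's). Camera axes: x right, y down, z forward; pixel columns grow to the right and rows downward; lengths in m; the calibration is good to about 2 mm. A picture is of the moment at which its call begins: read the wrist's pose just before it. calibration takes no time and is no camera call.
- close_job(): hands the job in; it is judged then, once.
The state is a dict: "time": time; "joint_positions": joint angles; "qd": joint speeds; "joint_torque": joint torques, N m; "position": TCP position; "tool_rot": TCP orientation; "ft_force": force on the tool from outside, world axes, zero at the start; "torque": the same for the moment, N m; "grip_width": opening from 0.0 (shut) to 1.0 (fully open); "grip_force": force on a finger pad.
Only numpy, scipy, OpenCV 4.12 (cv2) and the standard library are available. Lean on these libraries where they do the work, as an engineer would, in place of code of your own. Each camera call takes 0.05 s, during which the arm holds its last target. There are 200 camera calls.

## Working session

There is one attempt and no reset: what is moved stays moved. The work goes in short steps, Python scripts to look and compute and a tool call to move; the robot and the scene stay as the last step left them, time stands still between calls to the robot, and variables do not carry over. Pictures are saved under pics/ and viewed, at most 10 in all, crops included, and the job is handed in when it is done.

Besides the shell and the picture viewer there is one more tool, called after "Emit:" as a command line: name --argument value ..., lists and objects as JSON in quotes. send_rows: Moves the arm, as the interface text tells. Its arguments: {"type":"object","properties":{"xyz":{"type":"array"},"dr":{"type":"array"},"jaw":{"type":"number"},"grip_force":{"type":"number"}},"required":["xyz","dr"]}

```bash
ls; mkdir -p pics
cat > h.py <<'E'
from bench import *
import numpy as np, cv2
from scipy.spatial.transform import Rotation as R
def cam(n, st=None):
    c=calibration(n); f=200/np.tan(np.radians(c["vfov"])/2)
    if "rvec" in c:
        Rm=R.from_rotvec(np.ravel(c["rvec"])).as_matrix(); t=np.ravel(c["tvec"]); return f,c["cx"],c["cy"],Rm.T,-Rm.T@t
    H=np.array(c["hand_eye"]); Rt=R.from_rotvec(st["tool_rot"]).as_matrix()
    return f,c["cx"],c["cy"],Rt@H[:3,:3],Rt@H[:3,3]+np.array(st["position"])
def ray(C,u,v):
    f,cx,cy,A,o=C; return o,A@np.array([(u-cx)/f,(v-cy)/f,1])
def onz(C,u,v,z):
    o,d=ray(C,u,v); return o+d*(z-o[2])/d[2]
def proj(C,p):
    f,cx,cy,A,o=C; q=A.T@(np.array(p)-o); return q[0]/q[2]*f+cx,q[1]/q[2]*f+cy
E
python3 - <<'E'
from h import *
s=get_state(); print(s)
for n in("scene","top","wrist"): print(n,calibration(n))
a=get_image("scene");b=get_image("top")
cv2.imwrite("pics/s.png",a[...,::-1]);cv2.imwrite("pics/t.png",b[...,::-1])
E
```

```text
pics
{'time': 0.0, 'joint_positions': array([ 1.15610558,  0.32179817, -0.07005931,  1.45167745,  0.02263252,
        1.37077689, -0.0569211 ]), 'qd': array([ 0.0009582 , -0.00149302, -0.00046286,  0.00025865, -0.0015208 ,
        0.00115175, -0.00176645]), 'joint_torque': array([ 3.13586479e-04, -4.91283774e+01, -4.03807629e-01, -3.12527382e+01,
       -6.38326071e-02,  4.35631745e-02,  1.82720810e-04]), 'position': array([ 0.26996894, -0.5907177 ,  0.23847618]), 'tool_rot': array([-3.06791371e+00, -6.68000147e-01,  8.35406355e-04]), 'ft_force': array([ 0.73856138,  0.0810984 , -0.06837786]), 'torque': array([-0.0222846 ,  0.02132266,  0.00722185]), 'grip_force': 0.0, 'grip_width': 0.9987617820262485}
scene {'vfov': 44.16386720907001, 'cx': 313.2667920000857, 'cy': 198.24512625231094, 'rvec': array([ 1.05297883,  2.34454036, -1.11547306]), 'tvec': array([ 0.39585531, -0.20395507,  1.64850937])}
top {'vfov': 47.3601580842249, 'cx': 316.6845290487458, 'cy': 200.17868732304004, 'rvec': array([ 2.16481609, -2.13683413,  0.15487492]), 'tvec': array([0.01434204, 0.62903062, 1.06819437])}
wrist {'vfov': 58.772314815525995, 'cx': 318.3032357197666, 'cy': 201.69175740208337, 'hand_eye': array([[-2.00788682e-03, -9.63994124e-01, -2.65915958e-01,
         7.24566954e-02],
       [ 9.99997817e-01, -2.08919011e-03,  2.28814886e-05,
         5.02909098e-04],
       [-5.77606611e-04, -2.65915332e-01,  9.63996215e-01,
        -1.44945799e-01],
       [ 0.00000000e+00,  0.00000000e+00,  0.00000000e+00,
         1.00000000e+00]])}
```

View pics/s.png

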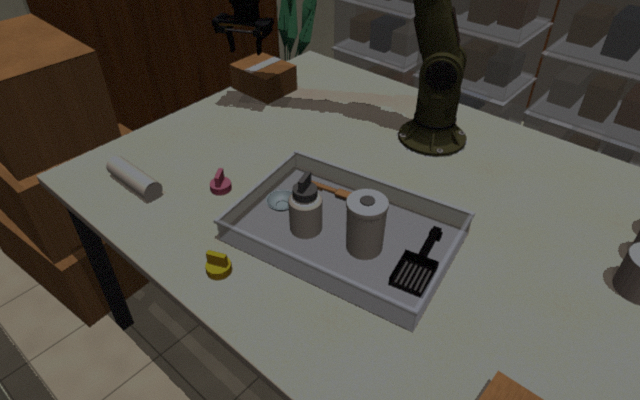

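View pics/t.png

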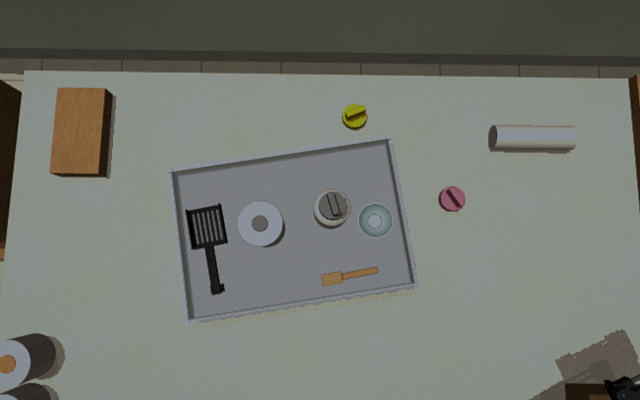

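Candidates for the cap: the grey winged cap on the canister in the crate (top 333,207; scene 304,187), the yellow one on the table (top 355,116), the pink one on the table (top 452,199) and the tub's lid button (top 260,224). I choose the grey one on the canister and check it in a close crop.

Run:
```python
from h import *
b=cv2.imread("pics/t.png");a=cv2.imread("pics/s.png")
c1=cv2.resize(b[180:240,300:360],None,fx=6,fy=6,interpolation=cv2.INTER_CUBIC)
c2=cv2.resize(a[160:220,270:330],None,fx=6,fy=6,interpolation=cv2.INTER_CUBIC)
cv2.imwrite("pics/c1.png",np.clip(np.hstack([c1,c2])*1.5,0,255).astype(np.uint8))
T=cam("top")
print("wing",onz(T,334.5,205,.175),"tub",onz(T,260,224,.16),"disc",onz(T,332,207,.139))
S=cam("scene"); print("scene wing",onz(S,305,181,.175))
m=(b[...,:].min(2)>165).astype(np.uint8); m[:,:230]=0;m[:,295:]=0;m[:195]=0;m[250:]=0
print(m.sum(), cv2.moments(m,True)['m10']/max(m.sum(),1),cv2.moments(m,True)['m01']/max(m.sum(),1), b[215,245],b[200,333],b[215,322])
```

```text
wing [ 0.60042602 -0.01541591  0.175     ] tub [0.55876735 0.14492022 0.16      ] disc [ 0.60056154 -0.0114256   0.139     ]
scene wing [0.62092883 0.00188434 0.175     ]
0 0.0 0.0 [155 144 138] [87 89 90] [75 70 70]
```

View pics/c1.png

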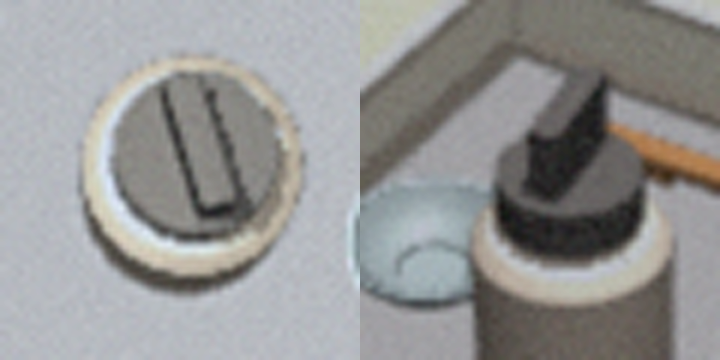

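The crop shows the grey winged cap seated on the canister: wing from about (331,193) to (337,215) in the top picture, tilted about 14° from world x. I now work out the travel in tool axes.

Run:
```python
from h import *
import bench
print([n for n in dir(bench) if not n.startswith('_')], getattr(bench,'nose_length',None))
T=cam("top");S=cam("scene")
o1,d1=ray(T,334,204);o2,d2=ray(S,304.7,177)
k=np.linalg.lstsq(np.c_[d1,-d2],o2-o1,rcond=None)[0]
p,q=o1+k[0]*d1,o2+k[1]*d2; print(p,q)
e=onz(T,331.2,193.3,.175)-onz(T,336.7,214.7,.175); print("len,ang",np.hypot(*e[:2]),np.degrees(np.arctan2(e[1],e[0])))
t=onz(T,260,224,.16); w=onz(T,334,204,.175); v=t-w; print(w,"tub dist",np.hypot(*v[:2]),"x ang",np.degrees(np.arctan2(v[1],v[0]))-90)
s=get_state(); Rt=R.from_rotvec(s["tool_rot"]); print(Rt.as_matrix().round(3))
print("shift mm",Rt.inv().apply(np.array([w[0],w[1],.30])-s["position"])*1000)
```

```text
['MotionError', 'calibration', 'close_job', 'get_image', 'get_state', 'nose_length'] 0.017
[ 0.60339558 -0.01458398  0.16882041] [ 0.60380541 -0.01509511  0.16889602]
len,ang 0.04774522695892046 14.741607725333196
[ 0.60257605 -0.01432693  0.175     ] tub dist 0.16516312322802407 x ang 15.38151188068656
[[ 0.909  0.416 -0.001]
 [ 0.416 -0.909  0.001]
 [-0.    -0.002 -1.   ]]
shift mm [ 542.12144758 -386.07607577  -60.81677812]
```

Emit:
send_rows --xyz '[[20, -14, -20], [52, -37, -40], [84, -60, -60], [116, -83, -60], [148, -105, -60], [180, -128, -60], [212, -151, -60], [244, -174, -60], [276, -197, -60], [308, -219, -60]]' --dr '[[0, 0, 0.017], [0, 0, 0.034], [0, 0, 0.05], [0, 0, 0.067], [0, 0, 0.084], [0, 0, 0.1], [0, 0, 0.117], [0, 0, 0.134], [0, 0, 0.15], [0, 0, 0.167]]' --jaw 87 --grip_force 30

```text
time: 0.93
position: [0.4597, -0.2619, 0.2994]
tool_rot: [3.115, 0.409, -0.001]
ft_force: [0.5, -0.7, -0.1]
grip_width: 1.003
grip_force: 0.0
```

Emit:
send_rows --xyz '[[27, -27, 0], [54, -54, 0], [81, -81, 0], [108, -108, 0], [135, -135, 0], [162, -162, 0], [185, -185, 0], [203, -204, 0], [203, -204, 0], [203, -204, 0]]' --dr '[[0, 0, 0], [0, 0, 0], [0, 0, 0], [0, 0, 0], [0, 0, 0], [0, 0, 0], [0, 0, 0], [0, 0, 0], [0, 0, 0], [0, 0, 0]]'

```text
time: 1.77
position: [0.6026, -0.0122, 0.2987]
tool_rot: [-3.113, -0.416, 0.002]
ft_force: [-0.2, 0.2, -0.1]
grip_width: 1.001
grip_force: 0.0
```

Run:
```python
from h import *
s=get_state(); im=get_image("wrist"); cv2.imwrite("pics/w1.png",im[...,::-1]); np.save("s1.npy",s,allow_pickle=True)
print(s["time"],s["position"],s["tool_rot"],s["joint_positions"],s["torque"],s["qd"].max())
C=cam("wrist",s); print(proj(C,[.6026,-.0143,.175]))
```

```text
1.7667 [ 0.6025741  -0.01217187  0.29874438] [-3.11290636e+00 -4.16269418e-01  2.03310434e-03] [ 0.43128275  0.2410942  -0.54774278  1.46624738  0.12435194  1.47055148
 -1.42110076] [-0.05386706  0.00992421  0.02332054] 0.046223090936321
(np.float64(320.4253119371275), np.float64(200.2652600641969))
```

View pics/w1.png

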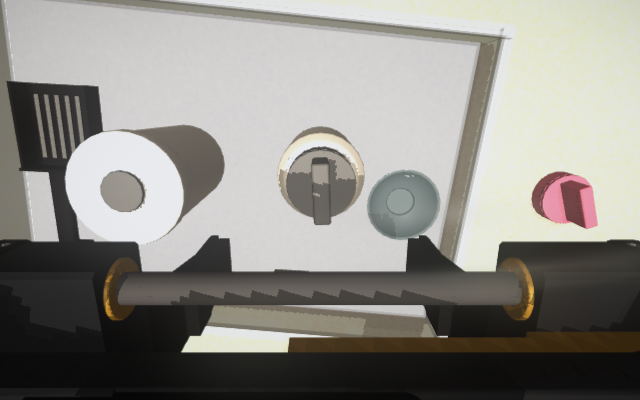

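Run:
```python
from h import *
s=np.load("s1.npy",allow_pickle=True).item(); C=cam("wrist",s)
im=cv2.imread("pics/w1.png"); c=im[140:240,265:375]
cv2.imwrite("pics/w1c.png",cv2.resize(c,None,fx=5,fy=5,interpolation=cv2.INTER_NEAREST))
Rt=R.from_rotvec(s["tool_rot"])
for u,v in((312,190),(329,190),(320,158),(321,222)):
    print((Rt.inv().apply(onz(C,u,v,.175)-s["position"])*1000).round(1))
```

```text
[  7.9  -4.3 123.7]
[  7.9   8.9 123.7]
[ 32.9   1.9 123.7]
[-18.4   2.7 123.8]
```

View pics/w1c.png

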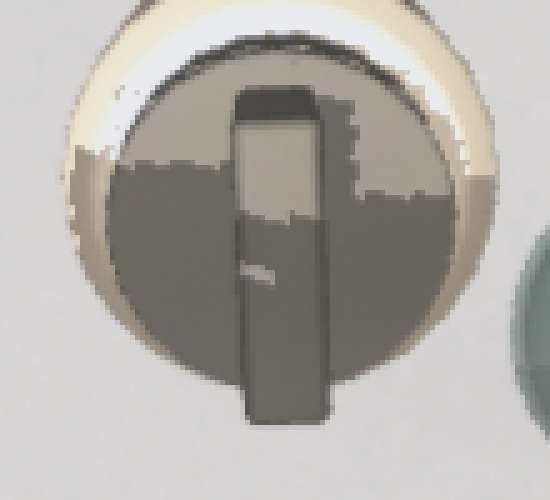

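The crop shows the wing's top face centred near (321.5,194.5), its long axis about 1–2° off the tool's x axis. I go lower with a small correction and look again.

Emit:
send_rows --xyz '[[0, 1, 8], [1, 2, 18], [2, 3, 28], [2, 3, 38], [2, 3, 48], [2, 3, 56], [2, 3, 62], [2, 3, 64], [2, 3, 64], [2, 3, 64]]' --dr '[[0, 0, -0.01], [0, 0, -0.02], [0, 0, -0.02], [0, 0, -0.02], [0, 0, -0.02], [0, 0, -0.02], [0, 0, -0.02], [0, 0, -0.02], [0, 0, -0.02], [0, 0, -0.02]]'

```text
time: 2.65
position: [0.6055, -0.0166, 0.2358]
tool_rot: [3.11, 0.441, 0.001]
ft_force: [0.7, 0.1, 0.0]
grip_width: 1.002
grip_force: 0.0
```

Run:
```python
from h import *
s=get_state(); im=get_image("wrist"); np.save("s2.npy",s,allow_pickle=True)
print(s["time"],s["position"],s["tool_rot"],s["torque"],s["ft_force"])
C=cam("wrist",s); u,v=proj(C,[.6026,-.0143,.175]);print(u,v)
u0,v0=max(int(u)-90,0),max(int(v)-75,0);print(u0,v0)
c=im[v0:v0+150,u0:u0+180,::-1]
cv2.imwrite("pics/w2c.png",cv2.resize(c,None,fx=4,fy=4,interpolation=cv2.INTER_NEAREST))
```

```text
2.65 [ 0.60549073 -0.01658595  0.23583777] [3.11033382e+00 4.41460471e-01 8.46916573e-04] [-0.00809909  0.03931404  0.04778482] [0.67210502 0.09453084 0.00283173]
312.60124394228507 229.87492229451357
222 154
```

View pics/w2c.png

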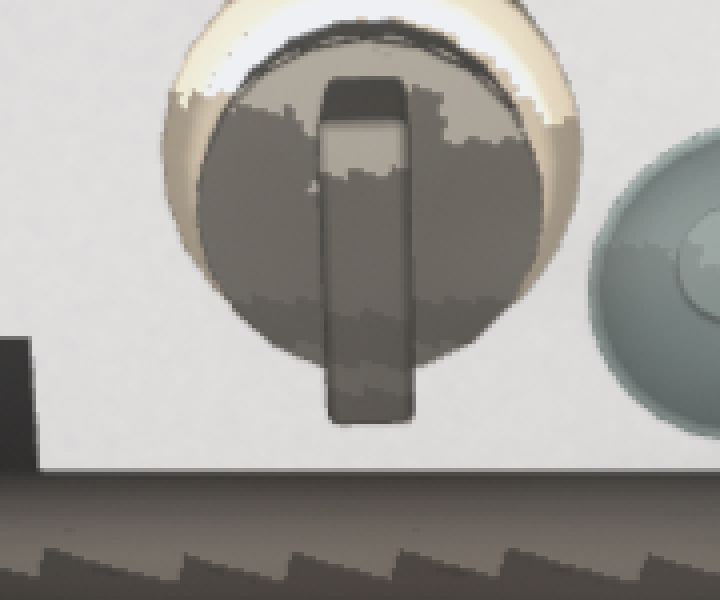

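Run:
```python
from h import *
s=np.load("s2.npy",allow_pickle=True).item(); C=cam("wrist",s); Rt=R.from_rotvec(s["tool_rot"])
g=lambda u,v,z:Rt.inv().apply(onz(C,u,v,z)-s["position"])*1000
a=g(312.9,184.3,.175);b=g(314.6,259.75,.175)
print(a,b,"mid",(a+b)/2,onz(C,313.7,222,.175),"ang deg",np.degrees(np.arctan2((a-b)[1],(a-b)[0])))
# disc: top edge row 42/4, bottom ~372/4 ; cols 198..543
print("disc",g(222+370.5/4,154+42/4,.139),g(222+370.5/4,154+373/4,.139),g(222+198/4,202,.139),g(222+543/4,202,.139))
print(R.from_rotvec(s["tool_rot"]).as_matrix().round(3))
```

```text
[26.48765298 -2.65303098 60.85117112] [-22.11255526  -1.87678062  60.82593864] mid [ 2.18754886 -2.2649058  60.83855488] [ 0.60769195 -0.01355669  0.175     ] ang deg -0.9150596204519036
disc [32.34074841 -1.93911034 96.85434519] [-28.72869026  -2.2294886   96.82243528] [  5.70410168 -32.5256124   96.83552784] [ 5.56864902 28.39945263 96.84525645]
[[ 0.961  0.278  0.001]
 [ 0.278 -0.961 -0.   ]
 [ 0.001  0.    -1.   ]]
```

Emit:
send_rows --xyz '[[1, -1, 4], [1, -2.5, 12], [1, -2.5, 22], [1, -2.5, 33], [1, -2.5, 44], [1, -2.5, 54], [1, -2.5, 62], [1, -2.5, 68], [1, -2.5, 72], [1, -2.5, 72]]' --dr '[[0, 0, -0.016], [0, 0, -0.016], [0, 0, -0.016], [0, 0, -0.016], [0, 0, -0.016], [0, 0, -0.016], [0, 0, -0.016], [0, 0, -0.016], [0, 0, -0.016], [0, 0, -0.016]]' --jaw 87

```text
time: 3.53
position: [0.6051, -0.0141, 0.1624]
tool_rot: [-3.106, -0.466, 0.002]
ft_force: [-0.0, -0.6, -0.2]
grip_width: 1.0
grip_force: 0.0
```

Emit:
send_rows --xyz '[[0, 0, 0], [0, 0, 0], [0, 0, 0], [0, 0, 0], [0, 0, 0], [0, 0, 0], [0, 0, 0], [0, 0, 0], [0, 0, 0], [0, 0, 0]]' --dr '[[0, 0, 0], [0, 0, 0], [0, 0, 0], [0, 0, 0], [0, 0, 0], [0, 0, 0], [0, 0, 0], [0, 0, 0], [0, 0, 0], [0, 0, 0]]' --jaw 0 --grip_force 30

```text
time: 4.37
position: [0.6056, -0.014, 0.1635]
tool_rot: [3.107, 0.466, -0.0]
ft_force: [1.0, -0.3, -0.6]
grip_width: 0.327
grip_force: 0.0
```

```bash
python3 -c "
from h import *
s=get_state(); print({k:np.round(v,4) for k,v in s.items()})"
```

```text
{'time': np.float64(4.3667), 'joint_positions': array([ 0.4262,  0.3215, -0.539 ,  1.6482,  0.1737,  1.2199, -1.4231]), 'qd': array([-0.0004, -0.0003, -0.0001,  0.0008, -0.0006, -0.0005,  0.0001]), 'joint_torque': array([-9.00000e-04, -4.35740e+01, -4.91660e+00, -2.96265e+01,
       -3.21000e-02, -6.84000e-02, -1.00000e-04]), 'position': array([ 0.6056, -0.014 ,  0.1635]), 'tool_rot': array([ 3.1067,  0.4661, -0.    ]), 'ft_force': array([ 0.974 , -0.3157, -0.6175]), 'torque': array([-0.0085,  0.0424,  0.0187]), 'grip_force': np.float64(0.0), 'grip_width': np.float64(0.3273)}
```

Fingers are still closing (28 mm open); I wait one more call.

Emit:
send_rows --xyz '[[0, 0, 0], [0, 0, 0], [0, 0, 0], [0, 0, 0], [0, 0, 0], [0, 0, 0], [0, 0, 0], [0, 0, 0], [0, 0, 0], [0, 0, 0]]' --dr '[[0, 0, 0], [0, 0, 0], [0, 0, 0], [0, 0, 0], [0, 0, 0], [0, 0, 0], [0, 0, 0], [0, 0, 0], [0, 0, 0], [0, 0, 0]]'

```text
time: 5.2
position: [0.6056, -0.014, 0.1635]
tool_rot: [3.107, 0.466, -0.0]
ft_force: [0.5, 0.3, 0.1]
grip_width: 0.164
grip_force: 30.0
```

```bash
python3 -c "
from h import *
s=get_state(); print({k:np.round(v,4) for k,v in s.items()})"
```

```text
{'time': np.float64(5.2), 'joint_positions': array([ 0.4261,  0.3216, -0.539 ,  1.6482,  0.1736,  1.2199, -1.4231]), 'qd': array([ 0.    ,  0.0001, -0.0009, -0.003 ,  0.0003,  0.0009,  0.0017]), 'joint_torque': array([ 1.07100e-01, -4.36575e+01, -4.82170e+00, -2.96787e+01,
        2.35000e-02, -4.03000e-02,  1.00000e-04]), 'position': array([ 0.6056, -0.014 ,  0.1635]), 'tool_rot': array([ 3.1068,  0.4662, -0.    ]), 'ft_force': array([0.5224, 0.2527, 0.103 ]), 'torque': array([0.0474, 0.0078, 0.0026]), 'grip_force': np.float64(30.0), 'grip_width': np.float64(0.1643)}
```

Emit:
send_rows --xyz '[[0, 0, 0], [0, 0, 0], [0, 0, 0], [0, 0, 0], [0, 0, 0], [0, 0, 0], [0, 0, 0], [0, 0, 0], [0, 0, 0], [0, 0, 0]]' --dr '[[0, 0, 0.015], [0, 0, 0.03], [0, 0, 0.045], [0, 0, 0.06], [0, 0, 0.075], [0, 0, 0.09], [0, 0, 0.105], [0, 0, 0.12], [0, 0, 0.12], [0, 0, 0.12]]'

```text
time: 6.03
position: [0.6055, -0.0141, 0.1635]
tool_rot: [3.129, 0.279, -0.0]
ft_force: [-0.3, -1.1, -0.7]
grip_width: 0.16
grip_force: 30.0
```

```bash
cat > st.py <<'E'
from h import *
s=get_state(); m=R.from_rotvec(s["tool_rot"]).as_matrix()
print(s["time"],"j",s["joint_positions"].round(3),"p",s["position"].round(4),"F",s["ft_force"].round(2),"M",s["torque"].round(3),"grip",s["grip_force"],s["grip_width"].round(4),"yaw",np.degrees(np.arctan2(m[1,0],m[0,0])).round(2),"zax",m[:,2].round(3))
E
python3 st.py
```

```text
Traceback (most recent call last):
  File "st.py", line 3, in <module>
    print(s["time"],"j",s["joint_positions"].round(3),"p",s["position"].round(4),"F",s["ft_force"].round(2),"M",s["torque"].round(3),"grip",s["grip_force"],s["grip_width"].round(4),"yaw",np.degrees(np.arctan2(m[1,0],m[0,0])).round(2),"zax",m[:,2].round(3))
                                                                                                                                                            ^^^^^^^^^^^^^^^^^^^^^
AttributeError: 'float' object has no attribute 'round'
```

```bash
sed -i 's/s\["grip_width"\].round(4)/s["grip_width"]/' st.py; python3 st.py
```

```text
6.0333 j [ 0.412  0.319 -0.521  1.649  0.167  1.219 -1.538] p [ 0.6055 -0.0141  0.1635] F [-0.28 -1.05 -0.74] M [0.039 0.02  0.027] grip 30.00001366250217 0.15951918988667474 yaw 10.19 zax [ 0. -0. -1.]
```

Emit:
send_rows --xyz '[[0, 0, 0], [0, 0, 0], [0, 0, 0], [0, 0, 0], [0, 0, 0], [0, 0, 0], [0, 0, 0], [0, 0, 0], [0, 0, 0], [0, 0, 0]]' --dr '[[0, 0, 0.01], [0, 0, 0.02], [0, 0, 0.03], [0, 0, 0.04], [0, 0, 0.05], [0, 0, 0.06], [0, 0, 0.07], [0, 0, 0.08], [0, 0, 0.08], [0, 0, 0.08]]'

```text
time: 6.87
position: [0.6055, -0.014, 0.1635]
tool_rot: [3.138, 0.154, -0.0]
ft_force: [0.2, -0.8, -0.6]
grip_width: 0.155
grip_force: 30.0
```

```bash
python3 st.py
```

```text
6.8667 j [ 0.403  0.317 -0.51   1.649  0.163  1.218 -1.615] p [ 0.6055 -0.014   0.1635] F [ 0.18 -0.81 -0.65] M [ 0.077  0.07  -0.003] grip 29.99999555759132 0.15453587130651086 yaw 5.6 zax [-0. -0. -1.]
```

Emit:
send_rows --xyz '[[0, 0, 0], [0, 0, 0], [0, 0, 0], [0, 0, 0], [0, 0, 0], [0, 0, 0], [0, 0, 0], [0, 0, 0], [0, 0, 0], [0, 0, 0]]' --dr '[[0, 0, 0.01], [0, 0, 0.02], [0, 0, 0.03], [0, 0, 0.04], [0, 0, 0.05], [0, 0, 0.06], [0, 0, 0.07], [0, 0, 0.08], [0, 0, 0.08], [0, 0, 0.08]]'

```text
time: 7.7
position: [0.6055, -0.014, 0.1636]
tool_rot: [3.141, 0.028, 0.0]
ft_force: [-0.6, 0.4, -1.2]
grip_width: 0.16
grip_force: 30.0
```

```bash
python3 st.py
```

```text
7.7 j [ 0.394  0.315 -0.499  1.649  0.159  1.218 -1.692] p [ 0.6055 -0.014   0.1636] F [-0.62  0.36 -1.24] M [ 0.069 -0.026 -0.028] grip 30.0000374391675 0.1603634541690312 yaw 1.02 zax [ 0. -0. -1.]
```

Emit:
send_rows --xyz '[[0, 0, 0], [0, 0, 0], [0, 0, 0], [0, 0, 0], [0, 0, 0], [0, 0, 0], [0, 0, 0], [0, 0, 0], [0, 0, 0], [0, 0, 0]]' --dr '[[0, 0, 0.01], [0, 0, 0.02], [0, 0, 0.03], [0, 0, 0.04], [0, 0, 0.05], [0, 0, 0.06], [0, 0, 0.07], [0, 0, 0.08], [0, 0, 0.08], [0, 0, 0.08]]'

```text
time: 8.53
position: [0.6056, -0.014, 0.1635]
tool_rot: [3.14, -0.098, 0.0]
ft_force: [0.2, 0.1, -0.5]
grip_width: 0.156
grip_force: 30.0
```

```bash
python3 st.py
```

```text
8.5333 j [ 0.385  0.313 -0.487  1.65   0.155  1.217 -1.769] p [ 0.6056 -0.014   0.1635] F [ 0.19  0.08 -0.5 ] M [0.018 0.007 0.017] grip 29.99998390674591 0.15588903244177965 yaw -3.56 zax [ 0. -0. -1.]
```

20.6° without resistance, but I go one more small step before trusting this direction.

Emit:
send_rows --xyz '[[0, 0, 0], [0, 0, 0], [0, 0, 0], [0, 0, 0], [0, 0, 0], [0, 0, 0], [0, 0, 0], [0, 0, 0], [0, 0, 0], [0, 0, 0]]' --dr '[[0, 0, 0.01], [0, 0, 0.02], [0, 0, 0.03], [0, 0, 0.04], [0, 0, 0.05], [0, 0, 0.06], [0, 0, 0.07], [0, 0, 0.08], [0, 0, 0.08], [0, 0, 0.08]]'

```text
time: 9.37
position: [0.6055, -0.0141, 0.1635]
tool_rot: [3.134, -0.223, -0.0]
ft_force: [1.2, -0.2, -0.2]
grip_width: 0.156
grip_force: 30.0
```

```bash
python3 st.py
python3 - <<'E'
from h import *
im=get_image("wrist"); cv2.imwrite("pics/w3.png",im[...,::-1])
E
```

```text
9.3667 j [ 0.376  0.312 -0.476  1.65   0.151  1.216 -1.846] p [ 0.6055 -0.0141  0.1635] F [ 1.23 -0.23 -0.22] M [ 0.017  0.021 -0.022] grip 29.999950560741127 0.15568054164719072 yaw -8.15 zax [-0. -0. -1.]
```

View pics/w3.png

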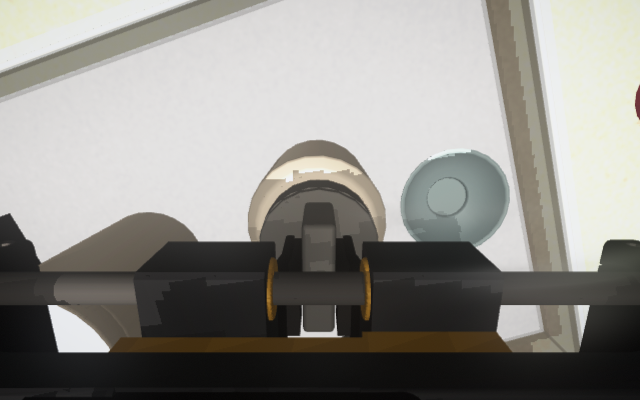

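The picture shows the wing (column ~318) still flat between the pads and in line with the tool after 25°. So the cap follows freely and this is the unlocking way. I carry on to 65°.

Emit:
send_rows --xyz '[[0, 0, 0], [0, 0, 0], [0, 0, 0], [0, 0, 0], [0, 0, 0], [0, 0, 0], [0, 0, 0], [0, 0, 0], [0, 0, 0], [0, 0, 0]]' --dr '[[0, 0, 0.03], [0, 0, 0.07], [0, 0, 0.11], [0, 0, 0.15], [0, 0, 0.19], [0, 0, 0.23], [0, 0, 0.27], [0, 0, 0.31], [0, 0, 0.34], [0, 0, 0.34]]'

```text
time: 10.25
position: [0.6055, -0.014, 0.1635]
tool_rot: [3.05, -0.751, 0.0]
ft_force: [0.1, -1.1, -0.5]
grip_width: 0.156
grip_force: 30.0
```

```bash
python3 st.py
```

```text
10.25 j [ 0.337  0.305 -0.429  1.651  0.134  1.214 -2.175] p [ 0.6055 -0.014   0.1635] F [ 0.13 -1.12 -0.49] M [ 0.072 -0.021 -0.006] grip 30.0004919199273 0.15594211638945737 yaw -27.66 zax [ 0. -0. -1.]
```

Emit:
send_rows --xyz '[[0, 0, 0], [0, 0, 0], [0, 0, 0], [0, 0, 0], [0, 0, 0], [0, 0, 0], [0, 0, 0], [0, 0, 0], [0, 0, 0], [0, 0, 0]]' --dr '[[0, 0, 0.04], [0, 0, 0.08], [0, 0, 0.12], [0, 0, 0.16], [0, 0, 0.2], [0, 0, 0.24], [0, 0, 0.28], [0, 0, 0.32], [0, 0, 0.35], [0, 0, 0.35]]'

```text
time: 11.08
position: [0.6056, -0.0139, 0.1635]
tool_rot: [-2.874, 1.269, -0.0]
ft_force: [0.4, 0.3, -0.3]
grip_width: 0.156
grip_force: 30.0
```

```bash
python3 st.py
```

```text
11.0833 j [ 0.299  0.299 -0.382  1.653  0.118  1.212 -2.512] p [ 0.6056 -0.0139  0.1635] F [ 0.43  0.35 -0.31] M [0.131 0.013 0.006] grip 30.000504702329636 0.1562986367178662 yaw -47.66 zax [ 0.  0. -1.]
```

Emit:
send_rows --xyz '[[0, 0, -1], [0, 0, -2], [0, 0, -3], [0, 0, -4], [0, 0, -5], [0, 0, -6], [0, 0, -7], [0, 0, -8], [0, 0, -8], [0, 0, -8]]' --dr '[[0, 0, 0], [0, 0, 0], [0, 0, 0], [0, 0, 0], [0, 0, 0], [0, 0, 0], [0, 0, 0], [0, 0, 0], [0, 0, 0], [0, 0, 0]]'

```text
time: 11.92
position: [0.6057, -0.014, 0.1717]
tool_rot: [-2.874, 1.27, -0.0]
ft_force: [-0.6, 1.2, 0.1]
grip_width: 0.162
grip_force: 30.0
```

```bash
python3 st.py
```

```text
11.9167 j [ 0.3    0.293 -0.383  1.644  0.115  1.227 -2.51 ] p [ 0.6057 -0.014   0.1717] F [-0.59  1.17  0.07] M [ 0.214  0.017 -0.018] grip 29.99999290332198 0.16152490881458068 yaw -47.67 zax [ 0. -0. -1.]
```

Emit:
send_rows --xyz '[[0, 0, -3], [0, 0, -7], [0, 0, -11], [0, 0, -15], [0, 0, -20], [0, 0, -25], [0, 0, -30], [0, 0, -35], [0, 0, -39], [0, 0, -41]]' --dr '[[0, 0, 0], [0, 0, 0], [0, 0, 0], [0, 0, 0], [0, 0, 0], [0, 0, 0], [0, 0, 0], [0, 0, 0], [0, 0, 0], [0, 0, 0]]'

```text
time: 12.75
position: [0.6059, -0.0141, 0.2135]
tool_rot: [-2.873, 1.27, -0.002]
ft_force: [0.4, -0.1, -0.4]
grip_width: 0.161
grip_force: 30.0
```

Emit:
send_rows --xyz '[[0, 0, -4], [0, 0, -9], [0, 0, -14], [0, 0, -20], [0, 0, -26], [0, 0, -32], [0, 0, -37], [0, 0, -40], [0, 0, -41], [0, 0, -41]]' --dr '[[0, 0, 0], [0, 0, 0], [0, 0, 0], [0, 0, 0], [0, 0, 0], [0, 0, 0], [0, 0, 0], [0, 0, 0], [0, 0, 0], [0, 0, 0]]'

```text
time: 13.58
position: [0.6056, -0.014, 0.2538]
tool_rot: [-2.873, 1.27, -0.001]
ft_force: [0.8, -0.1, -1.3]
grip_width: 0.16
grip_force: 30.0
```

Emit:
send_rows --xyz '[[0, 0, 0], [0, 0, 0], [0, 0, 0], [0, 0, 0], [0, 0, 0], [0, 0, 0], [0, 0, 0], [0, 0, 0], [0, 0, 0], [0, 0, 0]]' --dr '[[0, 0, 0], [0, 0, 0], [0, 0, 0], [0, 0, 0], [0, 0, 0], [0, 0, 0], [0, 0, 0], [0, 0, 0], [0, 0, 0], [0, 0, 0]]'

```text
time: 14.42
position: [0.6056, -0.014, 0.2535]
tool_rot: [2.873, -1.27, 0.0]
ft_force: [-0.3, -0.1, -0.4]
grip_width: 0.159
grip_force: 30.0
```

```bash
python3 st.py
python3 - <<'E'
from h import *
a=get_image("scene")[110:260,220:420,::-1];b=get_image("wrist")[...,::-1]
a=cv2.resize(a,(400,300),interpolation=cv2.INTER_CUBIC);b=cv2.resize(b,(400,250))
a=np.clip(a*1.5,0,255).astype(np.uint8)
cv2.imwrite("pics/e.png",np.vstack([a,b]))
E
```

```text
14.4167 j [ 0.303  0.244 -0.387  1.536  0.093  1.38  -2.493] p [ 0.6056 -0.014   0.2535] F [-0.28 -0.13 -0.38] M [ 0.134  0.025 -0.006] grip 29.99986473005265 0.158878076514312 yaw -47.68 zax [ 0. -0. -1.]
```

View pics/e.png

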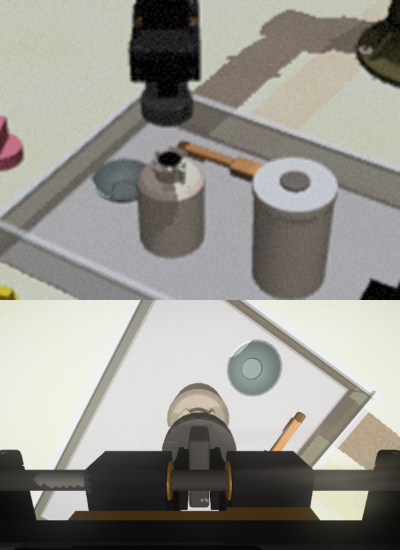

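The scene crop (top) shows the canister's open mouth at about (170,160), with the cap hanging upright from the gripper above it at about (165,105). Dish, brush and tub are undisturbed. I hand the job in.

```bash
python3 -c "
from bench import *
print(close_job())"
```

```text
the job is handed in; nothing more can be done
None
```

The cap unlocked clockwise seen from above, turning about 65° with no dead stop felt. It was handed in held upright and still at 30 N, 90 mm straight above the open canister, after about 14.5 s; the other things in the crate were left alone.

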